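Cover the open terminal tub, then unscrew the cap of the fresh jar and hold it above

ROBOT

A 6-joint arm with a two-finger parallel gripper is mounted at the origin on the work surface. World frame = base frame: x ahead of the robot, y to its left, z up, the work surface at z = 0. Lengths are in m, angles in degrees, forces in N, time in s.
With the tool pointing down it reaches from about 0.3 to 0.75 m from the base axis. Payload 8.5 kg.
Tool frame: the origin (TCP) lies midway between the tips of the shut fingers; the grasp point (between the pads) lies r.grasp_offset behind it (r.grasp_offset is the distance from the TCP to the grasp point, in m); z points along the fingers, y is the direction in which the jaws open and shut (so a half turn about z gives the same grasp; the last joint's range is limited). The gripper opens to 85 mm and grips with 20 to 120 N. Pads are 22 mm wide; open, the fingers measure 114 mm over their backs; the gripper's body (76 mm by 85 mm) begins 54 mm behind the grasp point. The pads swing forward as they close: fully open they stand 13 mm farther back than shut.
Start: joints at [64.842, 21.807, 74.336, -0, 83.858, -12.336], TCP at [0.122, 0.536, 0.231] pointing down, gripper open.
Joint ranges: [-178.18, 178.18], [-50.72, 133.34], [12.68, 142.11], [-81.47, 261.47], [9.98, 163.14], [-165.26, 165.26]. Speed limits (degrees/s): [136.94, 136.94, 180, 180, 180, 180].

INTERFACE

Orientations are given as [roll, pitch, yaw] about the fixed x, y, z axes, in that order (R = Rz(yaw) Ry(pitch) Rx(roll)).
In Python, from plant import r, optics, finish_job, finder gives the robot as it stands.
- The arm moves only by the shell command python3 -m handwheel 'ROWS' [FORCE]. ROWS is JSON, a list of rows, each an object of numbers: "x", "y", "z": the shift along the tool's x, y, z in m; "ax", "ay", "az": the turn, a rotation vector about the tool's x, y, z in rad; "hand": the opening, from -1 (shut) to 1 (fully open). A call has 1 to 8 rows; each row is the pose to reach, as a shift and turn from the pose measured when the call began, along the tool's axes at that moment; what a row does not reach only later rows make up. A row lasts 1/12 s, in which the tool goes at most 41.7 mm and 7.16 degrees, less where a joint would pass 70% of its speed; a pose out of reach is approached as far as the arm can. A call with a gripper value outside its range is refused whole. The fingers move at their own pace and stop on an object; FORCE is the grip in N (left out, the last holds). Time passes only in rows, so rows that repeat a pose let the fingers close. It gives the time, the measured TCP pose, the force and the opening at its end, in the units of the state.
- r.read_state(): the state, without advancing time (a new reading comes with each control period).
- optics.grab_frame(name): name is "scene" or "top"; returns a dict with "image" (480x640x3 uint8, red, green, blue), "intrinsics" (3x3 intrinsics, pixels), "k1" (the pictures are not rectified: a ray, as slopes to the right and down, at radius r is drawn at 1 + k1 r^2 times it, then the intrinsics apply), "extrinsics" (4x4, takes a point from world to camera coordinates). Camera axes: x right, y down, z forward; pixel columns grow to the right and rows downward; lengths in m; the calibration is good to about 2 mm. A picture is of the moment at which its call begins. There is no depth.
- finish_job(): hands the job in, once; it reports no verdict.
Trained networks look in the newest picture that a camera, given by its name, has taken for a name from the list of things; names that differ only in an ending like _2 or _b are one class to them, and where a whole thing is asked for, a point or a joint stands for the part that bears it (a point fixed in the world has none). Each returns a list of dicts, best first, with "score" (0 to 1); they miss things now and then, are a little off and sometimes report something else, mostly with a low value. They report only what shows in the picture. A call takes as long as a camera call. They do not tell look-alikes from the thing itself.
- finder.boxes_of(target, camera): "at" ([column, row] in pixels, amid what is visible of it).
- finder.regions_of(target, camera): "region" (480x640 bool, what is visible of it) and "at" ([column, row] in pixels, amid what is visible of it).
The state is a dict: "clock": time; "joint_positions": joint angles; "qvel": joint speeds; "effort": joint torques, N m; "position": TCP position; "tcp_rot": TCP orientation; "ft_force": force on the tool from outside, world axes, zero at the start; "moment": the same for the moment, N m; "grip_width": finger opening in m.
Only numpy, scipy, OpenCV 4.12 (cv2) and the standard library are available. Lean on these libraries where they do the work, as an engineer would, in place of code of your own. Each camera call takes 0.05 s, during which the arm holds its last target. There are 200 camera calls.

TASK

Change over to the fresh jar: first set the loose steel cover on the open tub of terminals so that it sits seated and level, and let go of it. Then unscrew the square jar's tight cap counter-clockwise while the bench holder braces the jar, stop when the threads let go, and lift the cap without pulling the jar up. Finish still holding the cap, level and still, a finger's width clear above the jar's mouth; do not shove or tip the tub, and leave the bin, tape ring and screwdriver alone.

Things in the scene. Friction and masses are not known exactly. Their poses are not given: they have to be found in the camera images.
- tub: Open round steel tub, 80 mm across, 55 mm high, wall 4 mm (mouth 72 mm across), part filled with small brass terminals up to about 30 mm high. Loose, about 0.4 kg. Origin at the centre of its underside, z up. Its place on the bench may be left, middle or right.
- tub_rim (a point): Centre of the tub's mouth, at rim height (55 mm above the tub's underside).
- cover: Loose round steel cover, right way up on the bench, 0.12 kg. Origin at the centre of its underside, z up. From below: spigot 62 mm across, 6 mm high, that enters the tub's mouth; plate 86 mm across, 4 mm thick, that lies on the rim; stem 14 mm; round black knob 24 mm across, 14 to 36 mm above the origin, to grip. Seated, its origin is 6 mm below the tub's rim.
- holder: Square aluminium bench holder, 104 mm wide and 40 mm high, bolted down, with a square pocket 61 mm wide whose floor is 8 mm above the bench. Origin at the centre of its underside. It keeps the jar from turning but does not hold it down. Two short dark bars, 18 by 8 mm, on its top at its +x and -x sides stand in line with the jar's two raised marks, pointing to the jar's axis.
- jar: White square jar, loose in the holder's pocket, 0.8 kg: body 58 mm square, 68 mm high, then a neck 42 mm across. Origin at the centre of its underside, on the pocket's floor, 8 mm above the bench. A raised mark 8 mm wide runs up the middle of two opposite sides, at its +x and -x, onto the shoulder. The neck has two thread ridges, each spanning 110 degrees about its +y or -y side.
- jar_mouth (a point): Centre of the jar's mouth, 100 mm above the jar's origin, axes as the jar's. A spring-loaded rubber seal here pushes the cap up against the threads with about 9 N, so that the cap turns tightly: it takes a firm grip (60 N or more) and some 0.2 to 0.6 N m.
- cap: Grey ribbed round screw cap, 62 mm across, 30 mm high, open below, 0.06 kg. Origin at the centre of its lower edge: 76.5 mm above the jar's origin while screwed on. A raised bar, 52 mm long, 8 wide, 4 high, crosses its top along its x axis, over two inner lugs. At the start the bar (x axis) stands 75 to 120 degrees clockwise, seen from above, of the jar's x axis.
- cap_top (a point): Centre of the cap's flat top, 30 mm above the cap's origin; the jar's shoulder begins 33 mm below here. Turned counter-clockwise the cap rises 1 mm and comes free, popping up a little, when the bar points at the jar's two raised marks, within 25 degrees either way; then it lifts straight off. Turned much farther, the lugs meet the next thread.
- bin: Bystander: red open parts bin, 160 x 110 x 70 mm, loose. Origin at the centre of its underside.
- tape: Bystander: cardboard tape core ring, 100 mm across and 48 mm high, loose. Origin at the centre of its underside.
- driver: Bystander: screwdriver lying on the bench, loose.
There are look-alikes about, which are no part of the job. Leave any green or pink look-alike of the jar alone.

How it is judged:
By the outcome, as a careful person would: the job done as asked, in the order asked, and still so for the second after the job is handed in, while the arm keeps its last pose, push and grip.
It also fails if it takes over 58 s, if anything falls off the work surface, if the arm or the gripper's body presses on something with over 40 N, if the wrist force passes 120 N, or if a joint passes its speed limit or range.

## Working session

There is one attempt and no reset: what is moved stays moved. The work goes in short steps, Python scripts to look and compute and a shell command to move; the robot and the scene stay as the last step left them, time stands still between calls to the robot, and variables do not carry over. Pictures are saved under pics/ and viewed, about 8 in all and at most 12, crops included, and the job is handed in when it is done.

```bash
ls; mkdir -p pics
python3 - <<'E'
from plant import r, optics, finder
import cv2,numpy as np
print(r.read_state(), r.grasp_offset)
for c in ("scene","top"):
    f=optics.grab_frame(c); cv2.imwrite(f"pics/{c}0.png",f["image"][:,:,::-1])
    print(c,f["intrinsics"],f["k1"],f["extrinsics"])
    for n in ("tub","tub_rim","cover","holder","jar","cap","bin","tape","driver"):
        print(n,[(np.round(b["at"]).tolist(),round(b["score"],2)) for b in finder.boxes_of(n,c)[:4]])
E
```

```text
pics
{'clock': 0.0, 'joint_positions': array([ 6.48390116e+01,  2.18407657e+01,  7.43865825e+01,  1.03940647e-03,
        8.38561075e+01, -1.23355770e+01]), 'qvel': array([-0.0474801 ,  0.00343288, -0.08236947, -0.03285503, -0.09714924,
        0.04700186]), 'effort': array([-5.58244192e-04, -4.48458767e+01, -2.31281537e+01, -1.25761576e-04,
        4.66092446e-03, -4.80631138e-05]), 'position': array([0.12195657, 0.53600506, 0.23070311]), 'tcp_rot': array([-1.79918692e+02, -1.88386429e-02,  1.67174463e+02]), 'ft_force': array([-0.58402341, -0.14519733,  0.53135525]), 'moment': array([ 0.02596237,  0.00068227, -0.04237371]), 'grip_width': 0.08528995404633884} 0.0187
scene [[455.17370678   0.         315.38689652]
 [  0.         455.17370678 238.795223  ]
 [  0.           0.           1.        ]] -0.06448756954622376 [[ 0.46990313  0.88271011  0.00372979 -0.30637076]
 [ 0.58778987 -0.30974695 -0.74736865 -0.28557401]
 [-0.65855457  0.3533832  -0.66439912  1.53088136]
 [ 0.          0.          0.          1.        ]]
tub [([301.0, 249.0], 0.91)]
tub_rim [([302.0, 250.0], 0.74), ([38
[... 419 characters left out ...]
70856 239.92413035]
 [  0.           0.           1.        ]] -0.02893105298987131 [[-2.91581661e-02 -9.99572655e-01 -2.07585434e-03  3.98909667e-02]
 [-9.95300347e-01  2.92252664e-02 -9.23206501e-02  6.30686333e-01]
 [ 9.23418647e-02 -6.25802301e-04 -9.95727166e-01  1.32004510e+00]
 [ 0.00000000e+00  0.00000000e+00  0.00000000e+00  1.00000000e+00]]
tub [([317.0, 269.0], 0.79)]
tub_rim [([319.0, 268.0], 0.87)]
cover [([418.0, 287.0], 0.61), ([497.0, 286.0], 0.28)]
holder []
jar [([168.0, 217.0], 0.92), ([233.0, 263.0], 0.69), ([241.0, 327.0], 0.59), ([217.0, 258.0], 0.53)]
cap [([214.0, 257.0], 0.74)]
bin [([128.0, 304.0], 0.95)]
tape [([349.0, 162.0], 0.86)]
driver [([497.0, 288.0], 0.86)]
```

View pics/scene0.png

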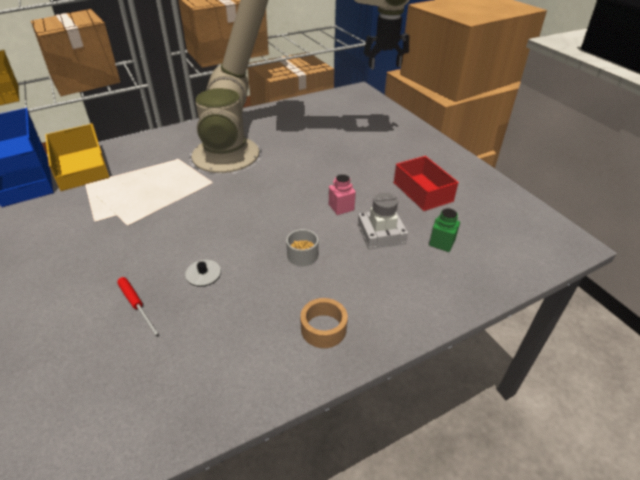

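View pics/top0.png

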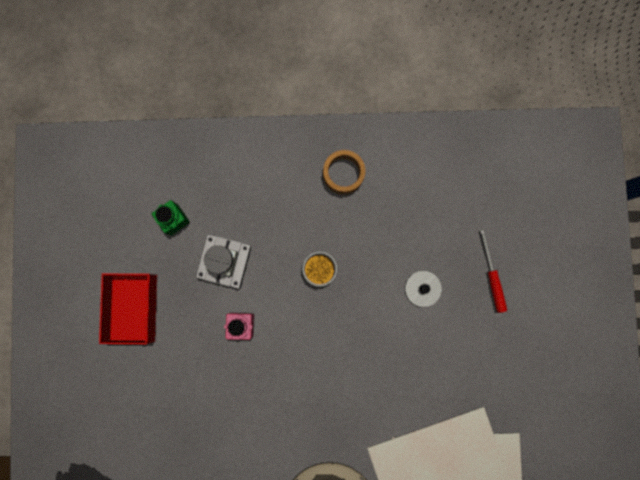

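```bash
cat > h.py <<'E'
from plant import r, optics, finder
import cv2,numpy as np
from scipy.optimize import minimize
def grab(c): return optics.grab_frame(c)
def proj(f,P):
    P=np.atleast_2d(P)@f["extrinsics"][:3,:3].T+f["extrinsics"][:3,3]
    s=P[:,:2]/P[:,2:]; s=s*(1+f["k1"]*(s**2).sum(1,keepdims=True))
    K=f["intrinsics"]; return s*[K[0,0],K[1,1]]+[K[0,2],K[1,2]]
def at(f,px,z):
    "world xy of a pixel at height z"
    K=f["intrinsics"]; D=np.array([f["k1"],0,0,0,0.])
    d=(np.asarray(px,float)-K[:2,2])/[K[0,0],K[1,1]]; s=d.copy()
    for _ in range(10): s=d/(1+f["k1"]*(s@s))
    R,t=f["extrinsics"][:3,:3],f["extrinsics"][:3,3]
    o=-R.T@t; v=R.T@np.append(s,1); return (o+v*(z-o[2])/v[2])[:2]
A=np.linspace(0,2*np.pi,60)
def stack(discs,x,y): return np.vstack([np.c_[x+d/2*np.cos(A),y+d/2*np.sin(A),0*A+z] for d,z in discs])
def sil(f,P,S=4):
    m=np.zeros((480*S,640*S),np.uint8)
    h=cv2.convexHull((proj(f,P)*S+S/2).astype(np.int32)); cv2.fillConvexPoly(m,h,1)
    return cv2.resize(m.astype(np.float32),(640,480),interpolation=cv2.INTER_AREA)
def fit(f,mask,pts,x0):
    m=mask.astype(np.float32)
    def c(p):
        s=sil(f,pts(*p)); return 1-np.minimum(s,m).sum()/np.maximum(s,m).sum()
    q=minimize(c,x0,method="Nelder-Mead",options=dict(initial_simplex=np.array([x0]+[np.array(x0)+np.eye(len(x0))[i]*.008 for i in range(len(x0))]),xatol=2e-4,fatol=1e-4)); return q.x,1-q.fun
E
python3 - <<'E'
from h import *
D={"tub":[(.08,0),(.08,.055)],"cover":[(.086,.006),(.086,.010),(.024,.036)],"cap":[(.062,.0845),(.062,.1145)]}
F={}
for c in ("top","scene"):
    f=F[c]=grab(c)
    for n,d in D.items():
        G=finder.regions_of(n,c)
        for g in G[:2]:
            x0=at(f,g["at"],d[1][1]*.7)
            p,s=fit(f,g["region"],lambda x,y:stack(d,x,y),x0)
            print(c,n,round(g["score"],2),np.round(g["at"]),g["region"].sum(),np.round(p,4),round(s,2))
i=F["top"]["image"]; a=cv2.resize(i[225:300,180:265],None,fx=7,fy=7,interpolation=cv2.INTER_CUBIC)
cv2.imwrite("pics/c1.png",a[:,:,::-1])
i=F["scene"]["image"]; a=cv2.resize(i[180:260,340:430],None,fx=7,fy=7,interpolation=cv2.INTER_CUBIC)
cv2.imwrite("pics/c2.png",a[:,:,::-1])
E
```

```text
top tub 0.93 [319. 268.] 939 [0.5641 0.007 ] 0.95
top cover 0.95 [422. 287.] 1063 [ 0.5116 -0.2391] 0.97
top cap 0.6 [215. 259.] 676 [0.5889 0.2316] 0.96
scene tub 0.65 [301. 248.] 1022 [0.5614 0.0109] 0.96
scene cover 0.62 [201. 271.] 710 [ 0.5079 -0.2357] 0.93
scene cap 0.68 [384. 203.] 494 [0.5848 0.2367] 0.94
```

View pics/c1.png

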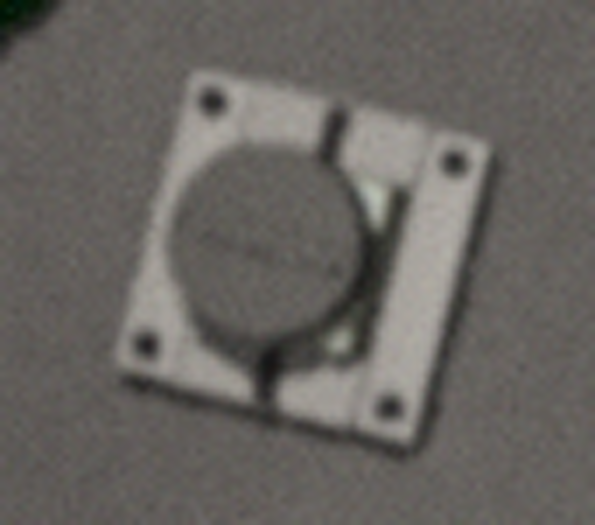

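View pics/c2.png

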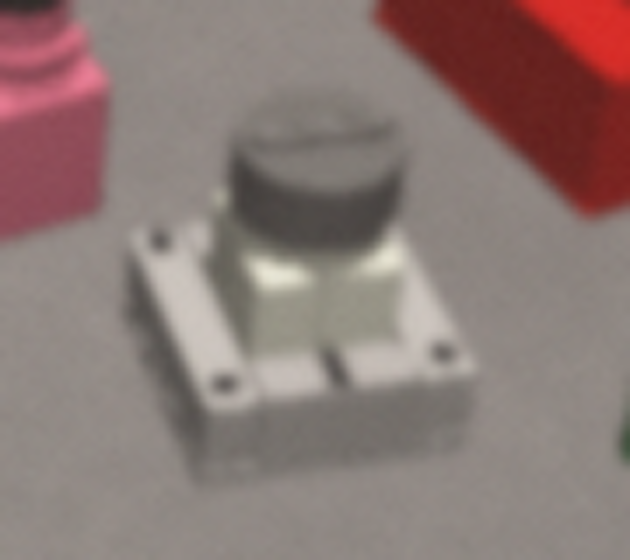

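The top view shows the holder at about (223,262), with its dark bars running along about -16° in world yaw. The cap bar lies at about 75°, so the cap needs roughly 89° counter-clockwise. The tub is at (319,269) and the cover at (424,289). The scene view agrees, with a constant offset of about 4 mm between the two cameras, so I'll use the mean.

```bash
cat > go.py <<'E'
import sys,numpy as np
from plant import r
from scipy.spatial.transform import Rotation as R
def go(x,y,z,yaw):
    s=r.read_state(); M=R.from_euler("xyz",s["tcp_rot"],degrees=True)
    T=R.from_euler("xyz",[180,0,yaw],degrees=True)
    print("t",round(s["clock"],2),"pos",np.round(s["position"],4),"rot",np.round(s["tcp_rot"],2),"F",np.round(s["ft_force"],1),"M",np.round(s["moment"],2),"w",round(s["grip_width"],4))
    print("shift",np.round(M.inv().apply(np.array([x,y,z])-s["position"]),4),"turn",np.round((M.inv()*T).as_rotvec(),4))
go(*map(float,sys.argv[1:5]))
E
python3 go.py .5098 -.2374 .12 77
```

```text
t 1.4 pos [0.1221 0.5363 0.2313] rot [-180.      0.    167.18] F [-0.4 -0.5 -0.1] M [0.   0.04 0.02] w 0.0853
shift [-0.5498 -0.6683  0.1114] turn [0.0000e+00 1.0000e-04 1.5739e+00]
```

```bash
python3 -m handwheel '[{"x":-0.2,"y":-0.245,"z":0,"az":0.7},{"x":-0.2,"y":-0.245,"z":0,"az":0.7},{"x":-0.2,"y":-0.245,"z":0,"az":0.7},{"x":-0.2,"y":-0.245,"z":0,"az":0.7},{"x":-0.2,"y":-0.245,"z":0,"az":0.7},{"x":-0.2,"y":-0.245,"z":0,"az":0.7},{"x":-0.2,"y":-0.245,"z":0,"az":0.7},{"x":-0.2,"y":-0.245,"z":0,"az":0.7}]'; python3 go.py .5098 -.2374 .12 77
```

```text
t 1.4 pos [0.1221 0.5363 0.2313] rot [-180.      0.    167.18] F [-0.4 -0.5 -0.1] M [0.   0.04 0.02] w 0.0853
shift [-0.5498 -0.6683  0.1114] turn [0.0000e+00 1.0000e-04 1.5739e+00]invalid input at $[0]: expected keys x, y, z, ax, ay, az, hand
```

```bash
python3 -m handwheel '[{"x":-0.2,"y":-0.245,"z":0,"ax":0,"ay":0,"az":0.7,"hand":1},{"x":-0.2,"y":-0.245,"z":0,"ax":0,"ay":0,"az":0.7,"hand":1},{"x":-0.2,"y":-0.245,"z":0,"ax":0,"ay":0,"az":0.7,"hand":1},{"x":-0.2,"y":-0.245,"z":0,"ax":0,"ay":0,"az":0.7,"hand":1},{"x":-0.2,"y":-0.245,"z":0,"ax":0,"ay":0,"az":0.7,"hand":1},{"x":-0.2,"y":-0.245,"z":0,"ax":0,"ay":0,"az":0.7,"hand":1},{"x":-0.2,"y":-0.245,"z":0,"ax":0,"ay":0,"az":0.7,"hand":1},{"x":-0.2,"y":-0.245,"z":0,"ax":0,"ay":0,"az":0.7,"hand":1}]'; python3 go.py .5098 -.2374 .12 77
```

```text
clock: 2.07
position: [0.2634, 0.2504, 0.2315]
tcp_rot: [180.0, 0.0, 127.0]
ft_force: [-0.0, -0.1, 0.8]
grip_width: 0.0851
t 2.07 pos [0.2634 0.2504 0.2315] rot [1.7997e+02 4.0000e-02 1.2697e+02] F [-0.  -0.1  0.8] M [-0.01 -0.    0.  ] w 0.0851
shift [-0.5378 -0.0965  0.1119] turn [7.000e-04 5.000e-04 8.721e-01]
```

```bash
python3 -m handwheel '[{"x":-0.33,"y":-0.059,"z":0,"ax":0,"ay":0,"az":0.8721,"hand":1},{"x":-0.33,"y":-0.059,"z":0,"ax":0,"ay":0,"az":0.8721,"hand":1},{"x":-0.33,"y":-0.059,"z":0,"ax":0,"ay":0,"az":0.8721,"hand":1},{"x":-0.33,"y":-0.059,"z":0,"ax":0,"ay":0,"az":0.8721,"hand":1},{"x":-0.33,"y":-0.059,"z":0,"ax":0,"ay":0,"az":0.8721,"hand":1},{"x":-0.33,"y":-0.059,"z":0,"ax":0,"ay":0,"az":0.8721,"hand":1},{"x":-0.33,"y":-0.059,"z":0,"ax":0,"ay":0,"az":0.8721,"hand":1},{"x":-0.33,"y":-0.059,"z":0,"ax":0,"ay":0,"az":0.8721,"hand":1}]'; python3 go.py .5098 -.2374 .12 77
```

```text
clock: 2.73
position: [0.4131, -0.047, 0.232]
tcp_rot: [179.9, 0.0, 76.6]
ft_force: [-0.6, 1.3, 0.1]
grip_width: 0.0855
t 2.73 pos [ 0.4131 -0.047   0.232 ] rot [1.7991e+02 1.0000e-02 7.6580e+01] F [-0.6  1.3  0.1] M [ 0.01 -0.01  0.09] w 0.0855
shift [-0.1628  0.1381  0.1122] turn [ 0.0016  0.0001 -0.0073]
```

Next, move over the cover, well above the knob, and settle.

```bash
python3 -m handwheel '[{"x":-0.1628,"y":0.1381,"z":0.11,"ax":0.0016,"ay":0,"az":-0.0073,"hand":1},{"x":-0.1628,"y":0.1381,"z":0.11,"ax":0.0016,"ay":0,"az":-0.0073,"hand":1},{"x":-0.1628,"y":0.1381,"z":0.11,"ax":0.0016,"ay":0,"az":-0.0073,"hand":1},{"x":-0.1628,"y":0.1381,"z":0.11,"ax":0.0016,"ay":0,"az":-0.0073,"hand":1},{"x":-0.1628,"y":0.1381,"z":0.11,"ax":0.0016,"ay":0,"az":-0.0073,"hand":1},{"x":-0.1628,"y":0.1381,"z":0.11,"ax":0.0016,"ay":0,"az":-0.0073,"hand":1},{"x":-0.1628,"y":0.1381,"z":0.11,"ax":0.0016,"ay":0,"az":-0.0073,"hand":1},{"x":-0.1628,"y":0.1381,"z":0.11,"ax":0.0016,"ay":0,"az":-0.0073,"hand":1}]'; python3 go.py .5098 -.2374 .013 77
```

```text
clock: 3.4
position: [0.5097, -0.2383, 0.1209]
tcp_rot: [-179.9, -0.0, 76.9]
ft_force: [-0.0, 1.0, 0.1]
grip_width: 0.0853
t 3.4 pos [ 0.5097 -0.2383  0.1209] rot [-1.7988e+02 -5.0000e-02  7.6900e+01] F [-0.   1.   0.1] M [0.04 0.03 0.02] w 0.0853
shift [8.000e-04 1.000e-04 1.079e-01] turn [-0.0021 -0.0009 -0.0017]
```

```bash
python3 -m handwheel '[{"x":0.0008,"y":0,"z":0.03,"ax":0,"ay":0,"az":0,"hand":1},{"x":0.0008,"y":0,"z":0.06,"ax":0,"ay":0,"az":0,"hand":1},{"x":0.0008,"y":0,"z":0.085,"ax":0,"ay":0,"az":0,"hand":1},{"x":0.0008,"y":0,"z":0.1,"ax":0,"ay":0,"az":0,"hand":1},{"x":0.0008,"y":0,"z":0.107,"ax":0,"ay":0,"az":0,"hand":1},{"x":0.0008,"y":0,"z":0.107,"ax":0,"ay":0,"az":0,"hand":1},{"x":0.0008,"y":0,"z":0.107,"ax":0,"ay":0,"az":0,"hand":0.3},{"x":0.0008,"y":0,"z":0.107,"ax":0,"ay":0,"az":0,"hand":0}]' 30; python3 -m handwheel '[{"x":0,"y":0,"z":0,"ax":0,"ay":0,"az":0,"hand":-1},{"x":0,"y":0,"z":0,"ax":0,"ay":0,"az":0,"hand":-1},{"x":0,"y":0,"z":0,"ax":0,"ay":0,"az":0,"hand":-1},{"x":0,"y":0,"z":0,"ax":0,"ay":0,"az":0,"hand":-1},{"x":0,"y":0,"z":0,"ax":0,"ay":0,"az":0,"hand":-1},{"x":0,"y":0,"z":0,"ax":0,"ay":0,"az":0,"hand":-1},{"x":0,"y":0,"z":0,"ax":0,"ay":0,"az":0,"hand":-1},{"x":0,"y":0,"z":0,"ax":0,"ay":0,"az":0,"hand":-1}]' 30; python3 go.py .5098 -.2374 .013 77
```

```text
clock: 4.07
position: [0.5103, -0.2375, 0.0155]
tcp_rot: [180.0, 0.0, 76.9]
ft_force: [-0.8, 0.5, -0.2]
grip_width: 0.0639
clock: 4.73
position: [0.5105, -0.2376, 0.0163]
tcp_rot: [179.9, 0.0, 76.9]
ft_force: [-1.5, 0.9, 5.7]
grip_width: 0.0229
t 4.73 pos [ 0.5105 -0.2376  0.0163] rot [1.7992e+02 3.0000e-02 7.6930e+01] F [-1.5  0.9  5.7] M [0.14 0.15 0.03] w 0.0229
shift [ 0.0001 -0.0008  0.0033] turn [ 0.0014  0.0006 -0.0013]
```

```bash
python3 -m handwheel '[{"x":0,"y":0,"z":-0.01,"ax":0,"ay":0,"az":0,"hand":-1},{"x":0,"y":0,"z":-0.025,"ax":0,"ay":0,"az":0,"hand":-1},{"x":0,"y":0,"z":-0.045,"ax":0,"ay":0,"az":0,"hand":-1},{"x":0,"y":0,"z":-0.07,"ax":0,"ay":0,"az":0,"hand":-1},{"x":0,"y":0,"z":-0.085,"ax":0,"ay":0,"az":0,"hand":-1},{"x":0,"y":0,"z":-0.09,"ax":0,"ay":0,"az":0,"hand":-1},{"x":0,"y":0,"z":-0.09,"ax":0,"ay":0,"az":0,"hand":-1},{"x":0,"y":0,"z":-0.09,"ax":0,"ay":0,"az":0,"hand":-1}]' 50
cat > look.py <<'E'
from h import *
F={c:grab(c) for c in ("scene","top")}
s=r.read_state();p=s["position"];print(p,s["ft_force"],s["grip_width"])
z=p[2]-.0163
for c in F:
    f=F[c]
    u=np.clip(proj(f,p)[0],[50,40],[590,440]).astype(int)
    i=f["image"][u[1]-40:u[1]+40,u[0]-50:u[0]+50].copy()
    i=cv2.resize(i,None,fx=7,fy=7,interpolation=cv2.INTER_CUBIC)
    cv2.imwrite(f"pics/g_{c}.png",i[:,:,::-1])
    for g in finder.regions_of("cover",c)[:2]:
        d=[(.086,z+.006),(.086,z+.01)]
        q,k=fit(f,g["region"],lambda x,y:stack(d,x,y),p[:2]); print(c,g["score"],g["at"],g["region"].sum(),q,k, q-p[:2])
E
python3 look.py
```

```text
clock: 5.4
position: [0.5101, -0.2374, 0.1058]
tcp_rot: [180.0, 0.0, 76.9]
ft_force: [-0.4, -0.1, -1.2]
grip_width: 0.0219
[ 0.50989957 -0.2372137   0.10513014] [-0.22027757  1.08858147 -0.44982624] 0.022090344304265912
scene 0.66 [196.1, 246.0] 651 [ 0.50933881 -0.23674244] 0.7913529276847839 [-0.00056076  0.00047126]
scene 0.32 [386.4, 205.3] 448 [ 0.50989957 -0.2372137 ] 0.0 [0. 0.]
```

View pics/g_scene.png

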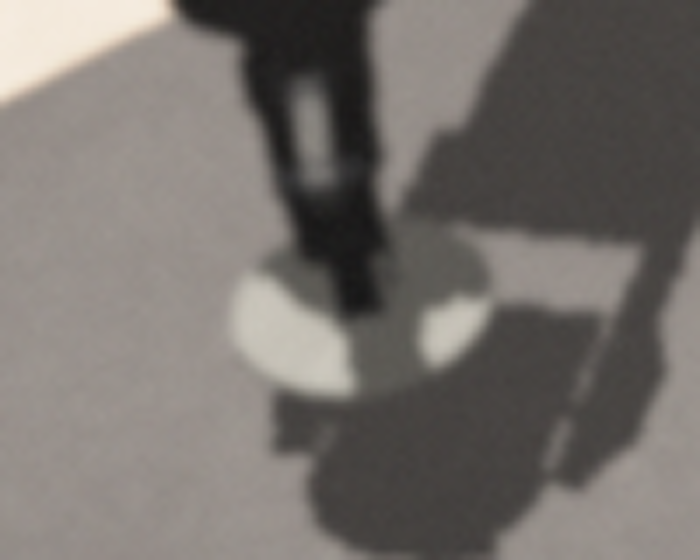

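```bash
python3 - <<'E'
from h import *
f=grab("scene"); p=r.read_state()["position"]
u=proj(f,p)[0].astype(int)
px=u-[50,40]+(np.array([361,308])+.5)/7-.5
c=at(f,px,p[2]-.0163+.008); print(u,px,c,c-p[:2],"target",np.array([.5614,.0109])-c+p[:2])
E
python3 go.py .563 .009 .135 77
```

```text
[195 242] [196.14285714 245.57142857] [ 0.51093338 -0.237178  ] [0.00080351 0.00020154] target [0.56059649 0.01069846]
t 5.65 pos [ 0.5101 -0.2374  0.1054] rot [-1.7999e+02 -1.0000e-02  7.6920e+01] F [ 0.8 -0.2 -1.4] M [ 0.04  0.06 -0.03] w 0.0222
shift [ 0.252  -0.0043 -0.0296] turn [-0.0002 -0.0001 -0.0014]
```

```bash
python3 -m handwheel '[{"x":0.02,"y":0,"z":-0.01,"ax":0,"ay":0,"az":0,"hand":-1},{"x":0.05,"y":-0.001,"z":-0.01,"ax":0,"ay":0,"az":0,"hand":-1},{"x":0.09,"y":-0.002,"z":-0.01,"ax":0,"ay":0,"az":0,"hand":-1},{"x":0.13,"y":-0.003,"z":-0.01,"ax":0,"ay":0,"az":0,"hand":-1},{"x":0.17,"y":-0.004,"z":-0.01,"ax":0,"ay":0,"az":0,"hand":-1},{"x":0.21,"y":-0.005,"z":-0.01,"ax":0,"ay":0,"az":0,"hand":-1},{"x":0.24,"y":-0.0054,"z":-0.01,"ax":0,"ay":0,"az":0,"hand":-1},{"x":0.2525,"y":-0.0054,"z":-0.01,"ax":0,"ay":0,"az":0,"hand":-1}]' 50;python3 -m handwheel '[{"x":0,"y":0,"z":0,"ax":0,"ay":0,"az":0,"hand":-1},{"x":0,"y":0,"z":0,"ax":0,"ay":0,"az":0,"hand":-1}]'; sed -i 's/g_{c}/g2_{c}/' look.py; python3 look.py; python3 go.py .562 .0098 .07 77
```

```text
clock: 6.32
position: [0.562, 0.0135, 0.115]
tcp_rot: [-179.9, -0.0, 77.1]
ft_force: [-0.2, -1.4, -1.6]
grip_width: 0.0222
clock: 6.48
position: [0.5619, 0.0136, 0.1146]
tcp_rot: [-179.9, -0.0, 77.2]
ft_force: [-0.6, 0.0, -0.9]
grip_width: 0.0223
[0.56189402 0.0121146  0.11478446] [ 0.05683842 -0.2304105  -1.1292911 ] 0.0222730688963567
scene 0.97 [299.2, 225.2] 471 [0.56072556 0.01392686] 0.67354816198349 [-0.00116846  0.00181226]
t 6.68 pos [0.5619 0.0119 0.1149] rot [-1.7993e+02 -3.0000e-02  7.7000e+01] F [ 1.1  0.3 -1.2] M [-0.02  0.    0.01] w 0.022
shift [-0.0021  0.0006  0.0449] turn [-0.0012 -0.0005 -0.    ]
```

View pics/g2_scene.png

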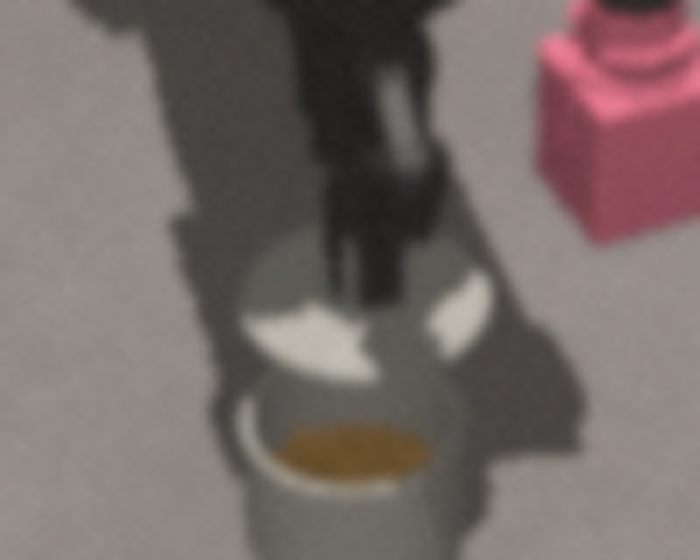

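Run:
```python
from h import *
f=grab("scene"); p=r.read_state()["position"]
u=proj(f,[0.56189,.0121,.1148])[0].astype(int)
w=lambda a,z:at(f,u-[50,40]+(np.array(a)+.5)/7-.5,z)
a=w([366,300],p[2]-.0163+.008)
for row in (410,418): 
  b=w([352.5,row],.055);print(p,a,b,"tub-cover along camera-x",(b-a)@[.47,.883],b-a)
```

```text
[0.56194818 0.01209876 0.11497248] [0.56272889 0.01564031] [0.55902456 0.01139523] tub-cover along camera-x -0.005489442369721818 [-0.00370433 -0.00424508]
[0.56194818 0.01209876 0.11497248] [0.56272889 0.01564031] [0.56283437 0.0094739 ] tub-cover along camera-x -0.005395363961609657 [ 0.00010548 -0.00616641]
```

```bash
python3 -m handwheel '[{"x":-0.0031,"y":0.0007,"z":0.01,"ax":0,"ay":0,"az":0,"hand":-1},{"x":-0.0031,"y":0.0007,"z":0.02,"ax":0,"ay":0,"az":0,"hand":-1},{"x":-0.0031,"y":0.0007,"z":0.03,"ax":0,"ay":0,"az":0,"hand":-1},{"x":-0.0031,"y":0.0007,"z":0.037,"ax":0,"ay":0,"az":0,"hand":-1},{"x":-0.0031,"y":0.0007,"z":0.039,"ax":0,"ay":0,"az":0,"hand":-1},{"x":-0.0031,"y":0.0007,"z":0.039,"ax":0,"ay":0,"az":0,"hand":-1},{"x":-0.0031,"y":0.0007,"z":0.039,"ax":0,"ay":0,"az":0,"hand":-1},{"x":-0.0031,"y":0.0007,"z":0.039,"ax":0,"ay":0,"az":0,"hand":-1}]' 50; sed -i 's/g2_{c}/g3_{c}/' look.py; python3 look.py; python3 go.py .562 .0088 .0653 77
```

```text
clock: 7.4
position: [0.5622, 0.009, 0.0764]
tcp_rot: [-180.0, -0.0, 77.0]
ft_force: [0.9, 0.3, -0.6]
grip_width: 0.0221
[0.56213375 0.0089724  0.07641634] [-0.19502366 -0.21949198 -1.27392294] 0.021979783313683905
scene 0.57 [296.9, 234.1] 511 [0.56122661 0.01194669] 0.7368659973144531 [-0.00090714  0.00297429]
t 7.6 pos [0.562  0.009  0.0763] rot [-1.7997e+02 -4.0000e-02  7.7010e+01] F [-0.7 -0.3 -0.4] M [ 0.02 -0.01  0.02] w 0.0222
shift [-0.0002  0.      0.011 ] turn [-0.0005 -0.0007  0.0001]
```

View pics/g3_scene.png

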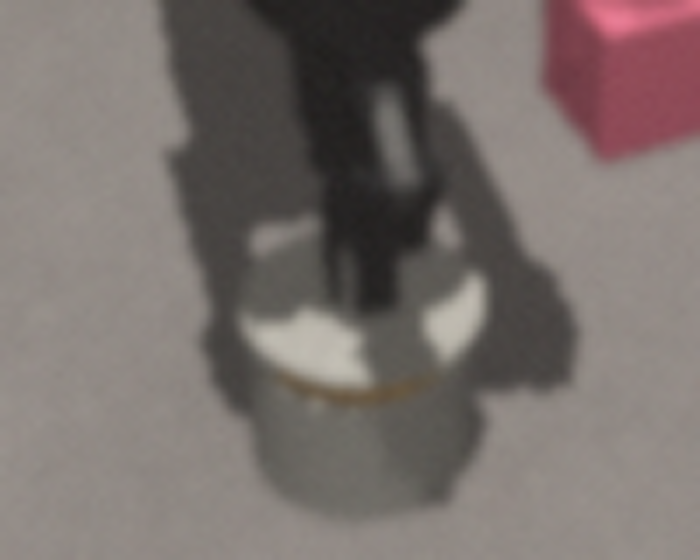

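```bash
python3 -m handwheel '[{"x":-0.0014,"y":-0.0003,"z":0.0,"ax":0,"ay":0,"az":0,"hand":-1},{"x":-0.0014,"y":-0.0003,"z":0.002,"ax":0,"ay":0,"az":0,"hand":-1},{"x":-0.0014,"y":-0.0003,"z":0.004,"ax":0,"ay":0,"az":0,"hand":-1},{"x":-0.0014,"y":-0.0003,"z":0.006,"ax":0,"ay":0,"az":0,"hand":-1},{"x":-0.0014,"y":-0.0003,"z":0.0075,"ax":0,"ay":0,"az":0,"hand":-1},{"x":-0.0014,"y":-0.0003,"z":0.009,"ax":0,"ay":0,"az":0,"hand":-1},{"x":-0.0014,"y":-0.0003,"z":0.01,"ax":0,"ay":0,"az":0,"hand":-1},{"x":-0.0014,"y":-0.0003,"z":0.01,"ax":0,"ay":0,"az":0,"hand":-1}]' 50;  python3 go.py .562 .0088 .0653 77
```

```text
clock: 8.27
position: [0.5613, 0.0077, 0.066]
tcp_rot: [-179.9, -0.0, 77.0]
ft_force: [1.1, -0.5, -1.2]
grip_width: 0.0225
t 8.27 pos [0.5613 0.0077 0.066 ] rot [-1.7995e+02 -4.0000e-02  7.7010e+01] F [ 1.1 -0.5 -1.2] M [-0.02 -0.   -0.02] w 0.0225
shift [0.0012 0.0004 0.0007] turn [-0.0009 -0.0006  0.0001]
```

```bash
python3 -m handwheel '[{"x":0,"y":0,"z":0.0005,"ax":0,"ay":0,"az":0,"hand":-1},{"x":0,"y":0,"z":0.001,"ax":0,"ay":0,"az":0,"hand":-1},{"x":0,"y":0,"z":0.001,"ax":0,"ay":0,"az":0,"hand":-1},{"x":0,"y":0,"z":0.001,"ax":0,"ay":0,"az":0,"hand":-1}]' 30;  python3 go.py .562 .0088 .0653 77
```

```text
clock: 8.6
position: [0.5614, 0.0077, 0.0654]
tcp_rot: [-180.0, -0.0, 77.0]
ft_force: [-1.1, 0.9, 3.8]
grip_width: 0.022
t 8.6 pos [0.5614 0.0077 0.0654] rot [-1.7997e+02 -4.0000e-02  7.7010e+01] F [-1.1  0.9  3.8] M [0.09 0.23 0.04] w 0.022
shift [0.0012 0.0003 0.0001] turn [-0.0005 -0.0006  0.0002]
```

Contact came at the expected seated height, so release now.

```bash
python3 -m handwheel '[{"x":0,"y":0,"z":0,"ax":0,"ay":0,"az":0,"hand":-0.4},{"x":0,"y":0,"z":0,"ax":0,"ay":0,"az":0,"hand":-0.3},{"x":0,"y":0,"z":0,"ax":0,"ay":0,"az":0,"hand":-0.2},{"x":0,"y":0,"z":0,"ax":0,"ay":0,"az":0,"hand":0},{"x":0,"y":0,"z":0,"ax":0,"ay":0,"az":0,"hand":0.1},{"x":0,"y":0,"z":0,"ax":0,"ay":0,"az":0,"hand":0.1}]' 20; python3 -m handwheel '[{"x":0,"y":0,"z":-0.015,"ax":0,"ay":0,"az":0,"hand":0.1},{"x":0,"y":0,"z":-0.04,"ax":0,"ay":0,"az":0,"hand":0.1},{"x":0,"y":0,"z":-0.08,"ax":0,"ay":0,"az":0,"hand":1},{"x":0,"y":0,"z":-0.11,"ax":0,"ay":0,"az":0,"hand":1},{"x":0,"y":0,"z":-0.11,"ax":0,"ay":0,"az":0,"hand":1}]'; python3 go.py .5868 .2341 .175 35
```

```text
clock: 9.1
position: [0.5614, 0.0077, 0.0653]
tcp_rot: [-180.0, -0.0, 77.0]
ft_force: [1.5, -0.3, 0.6]
grip_width: 0.0466
clock: 9.52
position: [0.5638, 0.0073, 0.1815]
tcp_rot: [179.4, -0.1, 77.0]
ft_force: [-0.2, -0.2, 0.8]
grip_width: 0.0805
t 9.52 pos [0.5638 0.0073 0.1815] rot [ 1.794e+02 -5.000e-02  7.702e+01] F [-0.2 -0.2  0.8] M [-0.02 -0.06 -0.01] w 0.0805
shift [ 0.2262 -0.0286  0.0064] turn [ 0.0097 -0.0048  0.7334]
```

```bash
python3 -m handwheel '[{"x":0.02,"y":-0.003,"z":0,"ax":0.01,"ay":0,"az":0,"hand":1},{"x":0.06,"y":-0.008,"z":0,"ax":0.01,"ay":0,"az":0,"hand":1},{"x":0.1,"y":-0.013,"z":0,"ax":0.01,"ay":0,"az":0,"hand":1},{"x":0.14,"y":-0.018,"z":0,"ax":0.01,"ay":0,"az":0,"hand":1},{"x":0.18,"y":-0.023,"z":0,"ax":0.01,"ay":0,"az":0,"hand":1},{"x":0.21,"y":-0.0275,"z":0,"ax":0.01,"ay":0,"az":0,"hand":1},{"x":0.2262,"y":-0.0294,"z":0,"ax":0.01,"ay":0,"az":0,"hand":1},{"x":0.2262,"y":-0.0294,"z":0,"ax":0.01,"ay":0,"az":0,"hand":1}]' 20
python3 -m handwheel '[{"x":0,"y":0,"z":0,"ax":0,"ay":0,"az":0,"hand":1},{"x":0,"y":0,"z":0,"ax":0,"ay":0,"az":0,"hand":1},{"x":0,"y":0,"z":0,"ax":0,"ay":0,"az":0,"hand":1}]'
python3 - <<'E'
from h import *
F={c:grab(c) for c in ("scene","top")}
d=[(.08,0),(.08,.055),(.086,.055),(.086,.059)]
for c,f in F.items():
    for g in finder.regions_of("cover",c)[:2]:
        q,k=fit(f,g["region"],lambda x,y:stack([(.086,.055),(.086,.059),(.024,.085)],x,y),[.562,.009]); print(c,"cover",g["score"],q,k)
    for g in finder.regions_of("tub",c)[:1]:
        q,k=fit(f,g["region"],lambda x,y:stack(d[:2],x,y),[.562,.009]); print(c,"tub",g["score"],q,k)
t=F["top"]["image"][225:305,180:360]; s=F["scene"]["image"][150:280,250:430]
R=lambda i:cv2.resize(i,(720,int(720*i.shape[0]/i.shape[1])),interpolation=cv2.INTER_CUBIC)
a=np.vstack([R(t),R(s)]);a=cv2.resize(a,(520,int(520*a.shape[0]/720)),interpolation=cv2.INTER_AREA); cv2.imwrite("pics/m.png",a[:,:,::-1])
E
python3 go.py .586 .2341 .077 77
```

```text
clock: 10.18
position: [0.5854, 0.2376, 0.1805]
tcp_rot: [-180.0, -0.1, 77.2]
ft_force: [-1.3, 0.2, 0.1]
grip_width: 0.0855
clock: 10.43
position: [0.5854, 0.2367, 0.1803]
tcp_rot: [-180.0, -0.1, 77.2]
ft_force: [-0.1, -0.3, 0.4]
grip_width: 0.0858
scene cover 0.91 [0.56017787 0.00987061] 0.9523635506629944
scene tub 0.75 [0.56406152 0.00956836] 0.431321918964386
top cover 0.67 [0.56237465 0.00735096] 0.959396481513977
t 10.73 pos [0.5855 0.2372 0.1806] rot [-1.7999e+02 -8.0000e-02  7.7200e+01] F [ 0.2  0.3 -0.4] M [ 0.    0.03 -0.05] w 0.0853
shift [-0.003   0.0012  0.1036] turn [-0.0002 -0.0014  0.0036]
```

View pics/m.png

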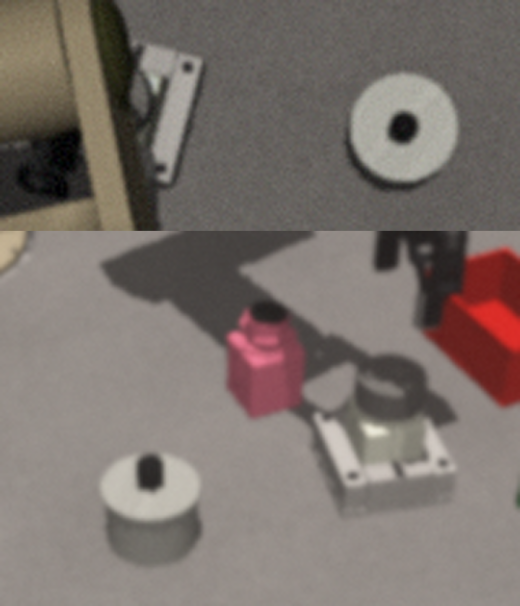

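The cover fits the seated height in both cameras (IoU about 0.95) and looks level. Next, descend around the cap.

```bash
python3 -m handwheel '[{"x":-0.0036,"y":0.0024,"z":0.02,"ax":0,"ay":-0.001,"az":0,"hand":1},{"x":-0.0036,"y":0.0024,"z":0.045,"ax":0,"ay":-0.001,"az":0,"hand":1},{"x":-0.0036,"y":0.0024,"z":0.065,"ax":0,"ay":-0.001,"az":0,"hand":1},{"x":-0.0036,"y":0.0024,"z":0.08,"ax":0,"ay":-0.001,"az":0,"hand":1},{"x":-0.0036,"y":0.0024,"z":0.092,"ax":0,"ay":-0.001,"az":0,"hand":1},{"x":-0.0036,"y":0.0024,"z":0.1,"ax":0,"ay":-0.001,"az":0,"hand":1},{"x":-0.0036,"y":0.0024,"z":0.103,"ax":0,"ay":-0.001,"az":0,"hand":1},{"x":-0.0036,"y":0.0024,"z":0.103,"ax":0,"ay":-0.001,"az":0,"hand":1}]' 20
python3 go.py .587 .2332 .077 77
python3 -m handwheel '[{"x":0,"y":0,"z":0,"ax":0,"ay":0,"az":0,"hand":0.7},{"x":0,"y":0,"z":0,"ax":0,"ay":0,"az":0,"hand":0.6},{"x":0,"y":0,"z":0,"ax":0,"ay":0,"az":0,"hand":0.5},{"x":0,"y":0,"z":0,"ax":0,"ay":0,"az":0,"hand":0.4},{"x":0,"y":0,"z":0,"ax":0,"ay":0,"az":0,"hand":0.3},{"x":0,"y":0,"z":0,"ax":0,"ay":0,"az":0,"hand":0.2}]' 20
python3 go.py .587 .2332 .077 77
```

```text
clock: 11.4
position: [0.587, 0.2331, 0.0772]
tcp_rot: [-180.0, -0.0, 77.2]
ft_force: [-0.0, 0.1, 0.1]
grip_width: 0.0856
t 11.4 pos [0.587  0.2331 0.0772] rot [-1.7995e+02 -1.0000e-02  7.7200e+01] F [-0.   0.1  0.1] M [-0.01 -0.03  0.  ] w 0.0856
shift [ 0.     -0.      0.0002] turn [-0.0008 -0.0001  0.0034]
clock: 11.9
position: [0.587, 0.2333, 0.0781]
tcp_rot: [-180.0, -0.0, 77.2]
ft_force: [-2.7, -0.0, 6.1]
grip_width: 0.0623
t 11.9 pos [0.587  0.2333 0.0781] rot [-1.7999e+02 -3.0000e-02  7.7200e+01] F [-2.7 -0.   6.1] M [-0.01  0.48  0.03] w 0.0623
shift [-0.0001  0.      0.0011] turn [-0.0002 -0.0006  0.0035]
```

```bash
python3 -m handwheel '[{"x":0,"y":0,"z":0,"ax":0,"ay":0,"az":0,"hand":-1},{"x":0,"y":0,"z":0,"ax":0,"ay":0,"az":0,"hand":-1},{"x":0,"y":0,"z":0,"ax":0,"ay":0,"az":0,"hand":-1},{"x":0,"y":0,"z":0,"ax":0,"ay":0,"az":0,"hand":-1}]' 100
python3 go.py .587 .2332 .077 77
python3 -m handwheel '[{"x":0,"y":0,"z":0,"ax":0,"ay":0,"az":-0.03,"hand":-1},{"x":0,"y":0,"z":0,"ax":0,"ay":0,"az":-0.07,"hand":-1},{"x":0,"y":0,"z":0,"ax":0,"ay":0,"az":-0.11,"hand":-1},{"x":0,"y":0,"z":-0.0001,"ax":0,"ay":0,"az":-0.15,"hand":-1},{"x":0,"y":0,"z":-0.0002,"ax":0,"ay":0,"az":-0.19,"hand":-1},{"x":0,"y":0,"z":-0.0002,"ax":0,"ay":0,"az":-0.23,"hand":-1},{"x":0,"y":0,"z":-0.0002,"ax":0,"ay":0,"az":-0.26,"hand":-1},{"x":0,"y":0,"z":-0.0002,"ax":0,"ay":0,"az":-0.26,"hand":-1}]'
python3 go.py .587 .2332 .077 77
```

```text
clock: 12.23
position: [0.587, 0.2333, 0.0788]
tcp_rot: [180.0, -0.0, 77.2]
ft_force: [-3.2, -0.3, 5.5]
grip_width: 0.0604
t 12.23 pos [0.587  0.2333 0.0788] rot [ 1.7999e+02 -4.0000e-02  7.7210e+01] F [-3.2 -0.3  5.5] M [-0.08  0.54  0.06] w 0.0604
shift [-0.0001  0.      0.0018] turn [ 0.0002 -0.0007  0.0037]
clock: 12.9
position: [0.5871, 0.2335, 0.0791]
tcp_rot: [180.0, -0.1, 92.2]
ft_force: [-1.0, 1.7, 2.6]
grip_width: 0.0607
t 12.9 pos [0.5871 0.2335 0.0791] rot [ 1.7996e+02 -6.0000e-02  9.2160e+01] F [-1.   1.7  2.6] M [0.14 0.24 0.03] w 0.0607
shift [-0.0003 -0.0001  0.0021] turn [ 0.0006 -0.0011  0.2646]
```

```bash
python3 -m handwheel '[{"x":0,"y":0,"z":0,"ax":0,"ay":0,"az":-0.04,"hand":-1},{"x":0,"y":0,"z":0,"ax":0,"ay":0,"az":-0.08,"hand":-1},{"x":0,"y":0,"z":-0.0001,"ax":0,"ay":0,"az":-0.12,"hand":-1},{"x":0,"y":0,"z":-0.0001,"ax":0,"ay":0,"az":-0.16,"hand":-1},{"x":0,"y":0,"z":-0.0002,"ax":0,"ay":0,"az":-0.2,"hand":-1},{"x":0,"y":0,"z":-0.0002,"ax":0,"ay":0,"az":-0.24,"hand":-1},{"x":0,"y":0,"z":-0.0002,"ax":0,"ay":0,"az":-0.28,"hand":-1}]' 100
python3 - <<'E'
from h import *
print(r.read_state()["moment"],r.read_state()["effort"])
for c in ("scene","top"):
    f=grab(c); u=proj(f,[.587,.2333,.1])[0].astype(int)
    i=f["image"][u[1]-40:u[1]+40,u[0]-45:u[0]+45]
    cv2.imwrite(f"pics/t_{c}.png",cv2.resize(i,None,fx=7,fy=7,interpolation=cv2.INTER_CUBIC)[:,:,::-1])
E
python3 go.py .587 .2332 .077 77
```

```text
clock: 13.48
position: [0.5868, 0.2335, 0.0793]
tcp_rot: [180.0, -0.1, 108.2]
ft_force: [-2.6, -0.0, 3.1]
grip_width: 0.0605
[-0.04011118  0.47079417 -0.10040283] [ -0.44312666 -53.96242976 -20.36815345  -0.12354414  -0.67419296
   0.49945543]
t 13.58 pos [0.5868 0.2335 0.0793] rot [ 1.7998e+02 -4.0000e-02  1.0818e+02] F [-3.1 -0.8  2.1] M [-0.07  0.47  0.09] w 0.0605
shift [-0.0003  0.0001  0.0023] turn [ 2.000e-04 -8.000e-04  5.442e-01]
```

View pics/t_scene.png

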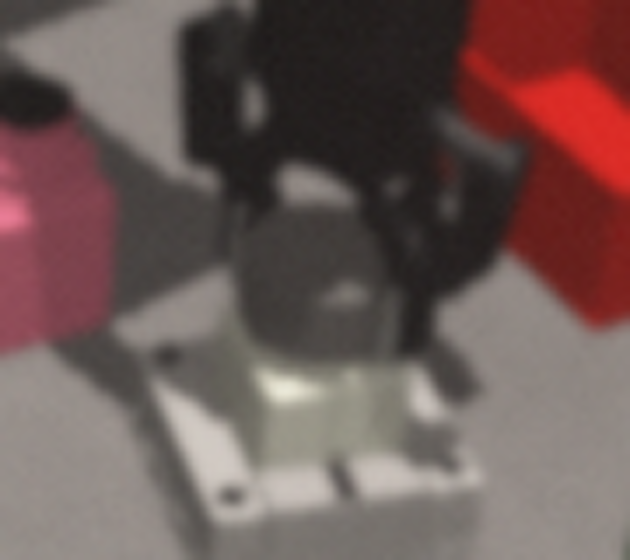

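```bash
python3 -m handwheel '[{"x":0,"y":0,"z":0,"ax":0,"ay":0,"az":-0.04,"hand":-1},{"x":0,"y":0,"z":0,"ax":0,"ay":0,"az":-0.08,"hand":-1},{"x":0,"y":0,"z":-0.0001,"ax":0,"ay":0,"az":-0.12,"hand":-1},{"x":0,"y":0,"z":-0.0001,"ax":0,"ay":0,"az":-0.16,"hand":-1},{"x":0,"y":0,"z":-0.0002,"ax":0,"ay":0,"az":-0.2,"hand":-1},{"x":0,"y":0,"z":-0.0002,"ax":0,"ay":0,"az":-0.24,"hand":-1},{"x":0,"y":0,"z":-0.0002,"ax":0,"ay":0,"az":-0.28,"hand":-1}]' 100
python3 -c "
from plant import r;print(r.read_state()['moment'],r.read_state()['effort'][3:])"
python3 -m handwheel '[{"x":0,"y":0,"z":0,"ax":0,"ay":0,"az":-0.04,"hand":-1},{"x":0,"y":0,"z":0,"ax":0,"ay":0,"az":-0.08,"hand":-1},{"x":0,"y":0,"z":-0.0001,"ax":0,"ay":0,"az":-0.12,"hand":-1},{"x":0,"y":0,"z":-0.0001,"ax":0,"ay":0,"az":-0.16,"hand":-1},{"x":0,"y":0,"z":-0.0002,"ax":0,"ay":0,"az":-0.2,"hand":-1},{"x":0,"y":0,"z":-0.0002,"ax":0,"ay":0,"az":-0.24,"hand":-1}]' 100
python3 -c "
from plant import r;print(r.read_state()['moment'],r.read_state()['effort'][3:])"
python3 go.py .587 .2332 .079 164
```

```text
clock: 14.17
position: [0.5864, 0.2335, 0.0794]
tcp_rot: [-180.0, -0.1, 124.2]
ft_force: [-2.9, -0.5, 3.7]
grip_width: 0.0605
[-0.18458661  0.60183991 -0.16194263] [-0.06676648 -1.00083634  0.48611121]
clock: 14.67
position: [0.5861, 0.2334, 0.0797]
tcp_rot: [-179.9, -0.1, 138.0]
ft_force: [-3.8, -1.7, 3.6]
grip_width: 0.0606
[-0.15380375  0.6086895  -0.13595534] [ 0.01086413 -0.91922706  0.48991917]
t 14.67 pos [0.5861 0.2334 0.0797] rot [-1.7995e+02 -8.0000e-02  1.3795e+02] F [-3.8 -1.7  3.6] M [-0.15  0.61 -0.14] w 0.0606
shift [-0.0008  0.0005  0.0007] turn [-0.0005 -0.0017 -0.4546]
```

```bash
python3 -m handwheel '[{"x":0,"y":0,"z":0,"ax":0,"ay":0,"az":-0.05,"hand":-1},{"x":0,"y":0,"z":0,"ax":0,"ay":0,"az":-0.1,"hand":-1},{"x":0,"y":0,"z":-0.0001,"ax":0,"ay":0,"az":-0.15,"hand":-1},{"x":0,"y":0,"z":-0.0001,"ax":0,"ay":0,"az":-0.2,"hand":-1},{"x":0,"y":0,"z":-0.0002,"ax":0,"ay":0,"az":-0.24,"hand":-1}]' 100
python3 -c "
from plant import r;print(r.read_state()['moment'],r.read_state()['effort'][3:])"
python3 -m handwheel '[{"x":0,"y":0,"z":0,"ax":0,"ay":0,"az":-0.04,"hand":-1},{"x":0,"y":0,"z":0,"ax":0,"ay":0,"az":-0.08,"hand":-1},{"x":0,"y":0,"z":0,"ax":0,"ay":0,"az":-0.12,"hand":-1},{"x":0,"y":0,"z":0,"ax":0,"ay":0,"az":-0.16,"hand":-1},{"x":0,"y":0,"z":0,"ax":0,"ay":0,"az":-0.2,"hand":-1}]' 100
python3 -c "
from plant import r;print(r.read_state()['moment'],r.read_state()['effort'][3:])"
python3 - <<'E'
from h import *
f=grab("scene"); u=proj(f,[.587,.2333,.1])[0].astype(int)
i=f["image"][u[1]-40:u[1]+40,u[0]-45:u[0]+45].astype(float)
i=np.clip(255*(i/255)**.6,0,255).astype(np.uint8)
cv2.imwrite("pics/t2.png",cv2.resize(i,None,fx=7,fy=7,interpolation=cv2.INTER_CUBIC)[:,:,::-1])
E
python3 go.py .587 .2332 .079 164
```

```text
clock: 15.08
position: [0.586, 0.2331, 0.0802]
tcp_rot: [-179.9, -0.1, 151.7]
ft_force: [-2.9, -1.5, 5.2]
grip_width: 0.0603
[-0.32368699  0.63594338 -0.11239399] [ 0.19098239 -0.9692473   0.39926986]
clock: 15.5
position: [0.5859, 0.2328, 0.0806]
tcp_rot: [-179.9, -0.1, 163.2]
ft_force: [-3.4, -1.4, 6.4]
grip_width: 0.061
[-0.34305369  0.58777001 -0.1250698 ] [ 0.31363852 -0.89889061  0.54327115]
t 15.55 pos [0.5859 0.2328 0.0806] rot [-1.7993e+02 -8.0000e-02  1.6331e+02] F [-3.2 -2.   5.2] M [-0.37  0.52 -0.06] w 0.0606
shift [-0.0009  0.0007  0.0016] turn [-0.0013 -0.0015 -0.0121]
```

View pics/t2.png

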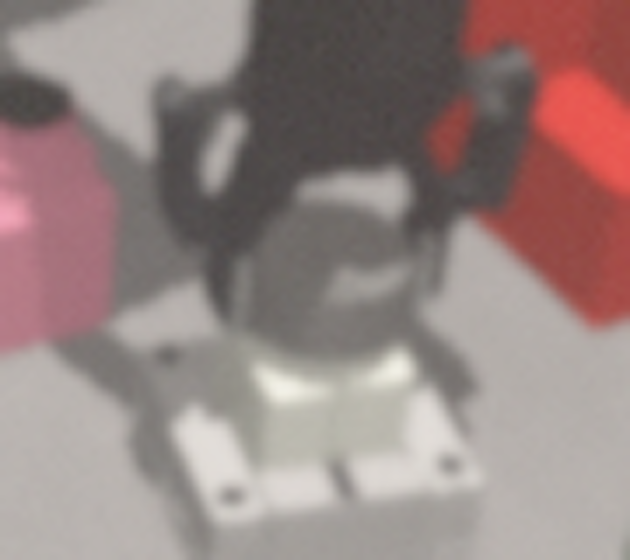

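```bash
python3 -m handwheel '[{"x":0,"y":0,"z":-0.0005,"ax":0,"ay":0,"az":0,"hand":-1},{"x":0,"y":0,"z":-0.001,"ax":0,"ay":0,"az":0,"hand":-1},{"x":0,"y":0,"z":-0.001,"ax":0,"ay":0,"az":0,"hand":-1},{"x":0,"y":0,"z":-0.001,"ax":0,"ay":0,"az":0,"hand":-1}]' 100
python3 -c "
from plant import r;s=r.read_state();print(s['moment'],s['effort'][3:],s['ft_force'])"
python3 -m handwheel '[{"x":0,"y":0,"z":-0.0005,"ax":0,"ay":0,"az":0,"hand":-1},{"x":0,"y":0,"z":-0.001,"ax":0,"ay":0,"az":0,"hand":-1},{"x":0,"y":0,"z":-0.001,"ax":0,"ay":0,"az":0,"hand":-1},{"x":0,"y":0,"z":-0.001,"ax":0,"ay":0,"az":0,"hand":-1}]' 100
python3 -c "
from plant import r;s=r.read_state();print(s['moment'],s['effort'][3:],s['ft_force'])"
```

```text
clock: 15.88
position: [0.586, 0.2327, 0.0814]
tcp_rot: [-179.9, -0.1, 163.3]
ft_force: [-0.6, -1.2, -0.2]
grip_width: 0.0606
[-0.11292214  0.02331929  0.05325612] [ 0.22567836 -0.08986547  0.0150481 ] [-0.57379465 -1.17402593 -0.17582417]
clock: 16.22
position: [0.586, 0.2327, 0.0823]
tcp_rot: [-179.9, -0.1, 163.3]
ft_force: [-1.2, -0.7, -1.1]
grip_width: 0.0599
[-0.12616047  0.0016739  -0.00693907] [ 0.16476334 -0.06982544  0.00324305] [-1.21715743 -0.73212853 -1.08824942]
```

Fz fell to about -1 N, which is the cap's weight alone, and the moments went to zero. The threads have let go and the jar isn't coming up. Lift straight up.

```bash
python3 -m handwheel '[{"x":0,"y":0,"z":-0.002,"ax":0,"ay":0,"az":0,"hand":-1},{"x":0,"y":0,"z":-0.004,"ax":0,"ay":0,"az":0,"hand":-1},{"x":0,"y":0,"z":-0.006,"ax":0,"ay":0,"az":0,"hand":-1},{"x":0,"y":0,"z":-0.008,"ax":0,"ay":0,"az":0,"hand":-1}]' 100
python3 -m handwheel '[{"x":0,"y":0,"z":-0.004,"ax":0,"ay":0,"az":0,"hand":-1},{"x":0,"y":0,"z":-0.009,"ax":0,"ay":0,"az":0,"hand":-1},{"x":0,"y":0,"z":-0.015,"ax":0,"ay":0,"az":0,"hand":-1},{"x":0,"y":0,"z":-0.021,"ax":0,"ay":0,"az":0,"hand":-1},{"x":0,"y":0,"z":-0.026,"ax":0,"ay":0,"az":0,"hand":-1},{"x":0,"y":0,"z":-0.029,"ax":0,"ay":0,"az":0,"hand":-1},{"x":0,"y":0,"z":-0.03,"ax":0,"ay":0,"az":0,"hand":-1},{"x":0,"y":0,"z":-0.03,"ax":0,"ay":0,"az":0,"hand":-1}]' 100
python3 go.py .586 .2327 .1203 163.3
python3 - <<'E'
from h import *
f=grab("scene"); p=r.read_state()["position"]
z=p[2]+.0057
for g in finder.regions_of("cap","scene")[:2]:
    for dz in (-.004,0,.004):
        q,k=fit(f,g["region"],lambda x,y:stack([(.062,z+dz),(.062,z+dz+.03)],x,y),p[:2]);print("cap",dz,g["score"],q,k)
u=proj(f,[.587,.2333,.1])[0].astype(int)
i=f["image"][u[1]-45:u[1]+40,u[0]-45:u[0]+45].astype(float)
i=np.clip(255*(i/255)**.6,0,255).astype(np.uint8)
i=cv2.resize(i,None,fx=7,fy=7,interpolation=cv2.INTER_CUBIC)[:,:,::-1].copy()
off=u-[45,45]
for P,c in ((stack([(.042,.108)],.587,.2333),(0,0,255)),(stack([(.062,z)],*p[:2]),(0,255,0))):
    cv2.polylines(i,[((proj(f,P)-off+.5)*7).astype(np.int32)],True,c,1)
cv2.imwrite("pics/e.png",i)
E
```

```text
clock: 16.55
position: [0.5861, 0.2328, 0.0908]
tcp_rot: [-179.9, -0.1, 163.3]
ft_force: [-0.2, 0.4, -0.1]
grip_width: 0.0604
clock: 17.22
position: [0.5862, 0.2328, 0.121]
tcp_rot: [-179.9, -0.0, 163.3]
ft_force: [-0.4, 0.1, -0.3]
grip_width: 0.0605
t 17.22 pos [0.5862 0.2328 0.121 ] rot [-1.7994e+02 -4.0000e-02  1.6326e+02] F [-0.4  0.1 -0.3] M [0.01 0.02 0.  ] w 0.0605
shift [ 0.0002 -0.0002  0.0007] turn [-0.001  -0.0007 -0.0008]
cap -0.004 0.82 [0.58148998 0.24213051] 0.9406779408454895
cap 0 0.82 [0.58576579 0.23886429] 0.9355545043945312
cap 0.004 0.82 [0.589782  0.2350024] 0.9296465516090393
```

View pics/e.png

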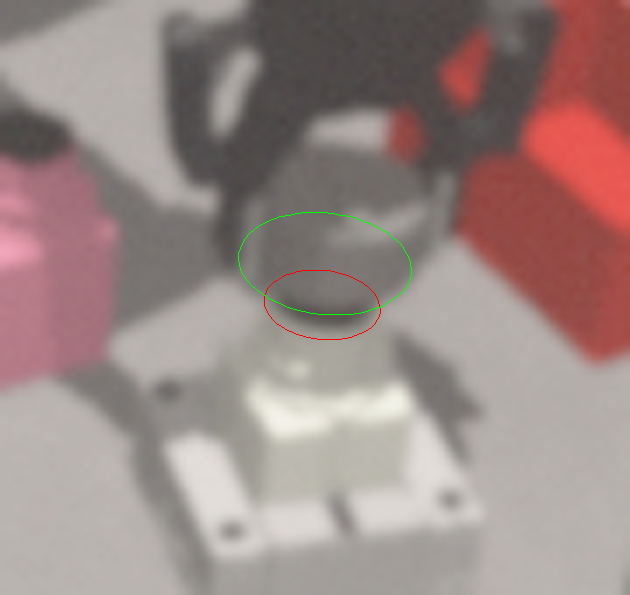

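```bash
python3 -m handwheel '[{"x":0,"y":0,"z":0,"ax":0,"ay":0,"az":0,"hand":-1},{"x":0,"y":0,"z":0,"ax":0,"ay":0,"az":0,"hand":-1},{"x":0,"y":0,"z":0,"ax":0,"ay":0,"az":0,"hand":-1},{"x":0,"y":0,"z":0,"ax":0,"ay":0,"az":0,"hand":-1}]' 100; python3 -c "
from plant import finish_job;print(finish_job())"
```

```text
clock: 17.65
position: [0.586, 0.2328, 0.1204]
tcp_rot: [-179.9, -0.1, 163.3]
ft_force: [-0.7, -1.0, -0.1]
grip_width: 0.0606
the job is handed in; nothing more can be done
None
```

The changeover is done and handed in at 17.7 s of the 58 s allowed; no verdict came back.

- **Cover:** I set it on the tub and let go. Contact came at the height expected for a seated cover, with about 4 N measured. Afterwards both cameras matched the seated height, and it looked level.
- **Cap:** I turned it about 86° counter-clockwise at 100 N grip, then lifted it. At the first 1 mm of lift the turning torque dropped to about zero. The vertical force was then only about the cap's weight, so the threads had let go and the jar was not pulled up. The last picture shows the jar still in its holder.
- **Final pose:** The arm holds the cap level and still. By my estimate its lower edge is 16–18 mm above the jar's mouth.

**Checks that were weak or disagreed:**
- The two cameras differed by about 4 mm throughout. I used their mean, corrected against where the cover ended up.
- I could not see the cap's bar after gripping, so its release angle is inferred from the forces.
- In the last picture the cap sat about 2 pixels from where I expected it, roughly in line with that camera offset.
- I did not separately measure whether the tub moved. Its own fit failed once it was covered, but the forces on it stayed small.
- I did not re-measure the bin, tape ring or screwdriver at the end. The arm's paths stayed clear of all three.

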